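# Build up a part rest on the checking fixture

### The job

Build up the part rest on the locating block with the tall post: thread the wide foot ring over the post first, then the long sleeve, then the square pad with the hole, and finish with the knurled cap knob over the tip of the post. Each part must sit flat and fully down on the one below it. Do not disturb the green gauge pin or the black contour block.

Things in the scene. Friction and masses are not known exactly. Their poses are not given: they have to be found in the camera images.
- tall_post_block: Fixed steel locating block, 70 x 70 mm and 20 mm high, lying flat, with an upright dark steel post in the middle of its top: 16 mm diameter, 80 mm tall above the block (its tip is 100 mm above the table), the last 10 mm tapering to a 6 mm diameter tip. Origin: centre of the block's underside on the table, on the post's axis; z up, x and y along the block's sides.
- short_post_block: Fixed block of the same kind, 70 x 70 x 20 mm, but its post is only 30 mm tall above the block (tip 50 mm above the table). Not used. Origin: centre of its underside; z up.
- foot_ring: Loose dark steel ring, the widest of the round parts: 58 mm outer diameter, 24 mm through hole, 15 mm high, about 0.2 kg, lying flat on the table. Origin: centre of its underside, on the hole's axis; z up.
- sleeve: Loose dark steel sleeve (tube): 38 mm outer diameter, 24 mm through hole, 35 mm high, about 0.17 kg, standing upright on the table. Origin: centre of its underside, on the hole's axis; z up.
- square_pad: Loose black plastic square plate, 44 x 44 mm, 12 mm thick, with a 24 mm through hole in the middle, about 0.04 kg, lying flat on the table. Origin: centre of its underside, on the hole's axis; z up, x and y along its sides.
- cap_knob: Loose dark steel knurled round knob, closed on top with a bright turned face: 34 mm diameter, 32 mm high, about 0.12 kg, standing with its blind hole down; the hole is 24 mm in diameter and 22 mm deep from the underside. Origin: centre of its underside; z up.
- gauge_pin: Bystander, leave alone: loose gauge pin lying on the table, 100 mm long, green grip 42 x 14 x 14 mm with thin steel pins of 8 and 10 mm diameter at its ends. Origin: on the table under the pin, 1 mm from the middle of its length; x along the pin.
- contour_block: Bystander, leave alone: loose stepped black plastic block, 50 x 30 mm and 45 mm high, about 0.15 kg. Origin: centre of its underside; x along its 50 mm side.
Things that resemble listed ones, but are neither listed nor needed, are in the scene too. What is shaped like the foot_ring but blue is not meant.

How it is judged:
On the way, in this order (a step that is already met when the one before it is completed fails the run):
1. the foot ring lies on the tall-post block, over the post (z of foot_ring in the frame of tall_post_block between 0.016 and 0.024 m and horizontal distance between foot_ring and tall_post_block below 0.009 m and angle between foot_ring's own z axis and vertical below 0.1 rad), for 0.2 s.
2. the sleeve stands on the foot ring, over the post (z of sleeve in the frame of tall_post_block between 0.031 and 0.039 m and horizontal distance between sleeve and tall_post_block below 0.009 m and angle between sleeve's own z axis and vertical below 0.1 rad), for 0.2 s.
3. the square pad lies on the sleeve, over the post (z of square_pad in the frame of tall_post_block between 0.066 and 0.074 m and horizontal distance between square_pad and tall_post_block below 0.009 m and angle between square_pad's own z axis and vertical below 0.1 rad), for 0.2 s.
4. the cap knob sits on the square pad, over the post tip (z of cap_knob in the frame of tall_post_block between 0.078 and 0.086 m and horizontal distance between cap_knob and tall_post_block below 0.009 m and angle between cap_knob's own z axis and vertical below 0.1 rad), for 0.2 s.
At the end, for the whole second after the job is handed in: On the tall-post block, from the bottom: foot ring, sleeve, square pad, cap knob, all over the post, with their undersides 20, 35, 70 and 82 mm above the block's underside (each within 4 mm), each within 9 mm of the post's axis and tilted less than 0.1 rad, released and at rest (all of step 1 and all of step 2 and all of step 3 and all of step 4 and linear speed of each of foot_ring, sleeve, square_pad, cap_knob below 0.02 m/s and angular speed of each of foot_ring, sleeve, square_pad, cap_knob below 0.2 rad/s); the robot touches nothing.
It fails at once if the gauge pin is moved by more than 20 mm (distance of gauge_pin from where it was at the start of the episode above 0.02 m).
It fails at once if the contour block is moved by more than 20 mm (distance of contour_block from where it was at the start of the episode above 0.02 m).
It fails at once if the contour block is tipped over (angle between contour_block's own z axis and vertical above 0.5 rad).
It also fails if it takes over 134 s, if anything falls off the work surface, if the arm or the gripper's body presses on something with over 40 N, if the wrist force passes 120 N, or if a joint passes its speed limit or range.

### The arm

A 6-joint arm with a two-finger parallel gripper is mounted at the origin on the work surface. World frame = base frame: x ahead of the robot, y to its left, z up, the work surface at z = 0. Lengths are in m, angles in rad, forces in N, time in s.
With the tool pointing down it reaches from about 0.3 to 0.875 m from the base axis. Payload 4.2 kg.
Tool frame: the origin (TCP) lies at the very end of the fingers, on their centre line; the grasp point (between the pads) lies behind it (arm.grip_depth is the z of the grasp point in the tool frame, in m); z points along the fingers, y is the line along which they close (so a half turn about z gives the same grasp; the last joint's range is limited). The gripper opens to 85 mm and grips with 20 to 120 N. Pads are 22 mm wide; open, the fingers measure 114 mm over their backs; the gripper's body (76 mm by 85 mm) begins 54 mm behind the grasp point. The pads swing forward as they close: fully open they stand 13 mm farther back than shut.
Start: joints at [-1.365, 0.32, 1.565, -0, 1.257, -0.02], TCP at [0.129, -0.56, 0.231] pointing down, gripper open.
Joint ranges: [-3.11, 3.11], [-0.84, 2.01], [0.21, 2.61], [-1.34, 4.49], [0.05, 2.63], [-2.56, 2.56]. Speed limits (rad/s): [2.57, 2.57, 3.14, 3.14, 3.14, 3.14].

### API

Orientations are given as a rotation vector (axis times angle).
In Python, from cell import arm, viewer, job gives the robot as it stands.
- The arm moves only by the tool arm_command, never from a script. Its argument "plan" is one flat list of numbers, 6 for each row, row after row: the shift along the tool's x, y, z in normalised numbers (1 is 1000 mm), then the turn, a rotation vector about the tool's x, y, z in parts of the range, where 1.0 means 90 degrees. In form: [x, y, z, ax, ay, az, x, y, z, ax, ay, az, ...]. A call has 1 to 12 rows; each row is the pose to reach, as a shift and turn from the pose commanded when the call began, along the tool's axes at that moment; what a row does not reach only later rows make up. A row lasts 1/10 s, in which the tool goes at most 50 mm and 8.59 degrees, less where a joint would pass 70% of its speed; a pose out of reach is approached as far as the arm can. A shift or turn number past 1, either way, is cut back to 1. A call with a gripper value outside its range is refused whole. "grip" is the opening, from 0 (shut) to 1 (fully open), set as the call begins (left out, the last holds). The fingers move at their own pace and stop on an object; the grip force is fixed at half the most. Time passes only in rows, so rows that repeat a pose let the fingers close. It gives the time, the measured TCP pose, the force, the opening and the grip force at its end, in the units of the state.
- arm.read_state(): the state, without advancing time (a new reading comes with each control period).
- viewer.snapshot(name): name is "scene" or "side" or "wrist"; returns the picture (480x640x3 uint8, red, green, blue); there is no depth.
- viewer.camera_model(name): a dict with "vertical_fov" (degrees; the focal length in pixels is half the picture's height over the tangent of half this angle, whatever the lens; pixels are square), "cx", "cy" (the principal point, pixels), "rvec" (rotation vector, rad) and "tvec" (3), from world to camera coordinates, as OpenCV has them. Camera axes: x right, y down, z forward; pixel columns grow to the right and rows downward; lengths in m; the calibration is good to about 2 mm. A picture is of the moment at which its call begins: read the wrist's pose just before it. camera_model takes no time and is no camera call; for the wrist camera it gives the pose at the moment of the call.
- job.finish_job(): hands the job in; it is judged then, once.
The state is a dict: "clock": time; "q": joint angles; "dq": joint speeds; "tau": joint torques, N m; "position": TCP position; "tcp_rot": TCP orientation; "wrist_force": force on the tool from outside, world axes, zero at the start; "moment": the same for the moment, N m; "width": finger opening in m; "gripper_force": force on a finger pad.
Only numpy, scipy, OpenCV 4.12 (cv2) and the standard library are available. Lean on these libraries where they do the work, as an engineer would, in place of code of your own. Each camera call takes 0.05 s, during which the arm holds its last target. There are 200 camera calls.

## Working session

There is one attempt and no reset: what is moved stays moved. The work goes in short steps, Python scripts to look and compute and a tool call to move; the robot and the scene stay as the last step left them, time stands still between calls to the robot, and variables do not carry over. Pictures are saved under pics/ and viewed, at most 14 in all, crops included, and the job is handed in when it is done.

Besides the shell and the picture viewer there is one more tool, called after "Call:" in YAML: its name, and indented under it one key for each argument. arm_command: Moves the arm, as the interface text tells. Its arguments: {"type":"object","properties":{"plan":{"type":"array","items":{"type":"number"}},"grip":{"type":"number"}},"required":["plan"]}

```bash
mkdir -p pics; ls
cat > h.py <<'E'
import numpy as np, cv2
from cell import arm, viewer, job
def snap(n,f):
    s=arm.read_state(); m=viewer.camera_model(n); im=viewer.snapshot(n)
    cv2.imwrite(f'pics/{f}.png',im[:,:,::-1]); return im,m
def K(m):
    f=240/np.tan(np.radians(m['vertical_fov'])/2)
    return np.array([[f,0,m['cx']],[0,f,m['cy']],[0,0,1.]])
def ray(m,px,z):
    "pixel -> world point on plane height z"
    R=cv2.Rodrigues(np.array(m['rvec'],float))[0]; t=np.array(m['tvec'],float)
    c=-R.T@t; d=R.T@np.linalg.inv(K(m))@np.array([px[0],px[1],1.])
    return c+d*(z-c[2])/d[2]
def proj(m,P):
    return cv2.projectPoints(np.array(P,float).reshape(-1,3),np.array(m['rvec'],float),np.array(m['tvec'],float),K(m),None)[0].reshape(-1,2)
def totool(W):
    "world target TCP -> shift in tool axes mm"
    s=arm.read_state(); R=cv2.Rodrigues(np.array(s['tcp_rot'],float))[0]
    return R.T@(np.array(W)-np.array(s['position']))*1000
E
python3 - <<'E'
from h import *
for n in('scene','side','wrist'):
    im,m=snap(n,n+'0'); print(n,m)
s=arm.read_state();print(s, arm.grip_depth); print(cv2.Rodrigues(np.array(s['tcp_rot'],float))[0].round(3))
E
```

```text
pics
scene {'vertical_fov': 44.73268467396056, 'cx': 308.23146134078786, 'cy': 237.22226937458294, 'rvec': array([ 0.93100584,  2.67952354, -0.80808227]), 'tvec': array([ 0.44220477, -0.28279873,  1.29350635])}
side {'vertical_fov': 47.64577804285463, 'cx': 320.9689748854834, 'cy': 239.06433041820904, 'rvec': array([ 2.19817138, -0.53293166,  0.26693547]), 'tvec': array([-0.52849427,  0.19936034,  0.76246737])}
wrist {'vertical_fov': 61.074559168797194, 'cx': 315.1425404036824, 'cy': 234.38958293189714, 'rvec': array([-2.27973137,  1.81517948,  0.25414647]), 'tvec': array([-0.57467896, -0.03613324,  0.37698852])}
{'clock': 0.15, 'q': array([-1.36499684e+00,  3.20120908e-01,  1.56535877e+00,  2.24073396e-05,
        1.25740809e+00, -1.99771887e-02]), 'dq': array([-0.00089293, -0.00236504, -0.00404266, -0.00033503, -0.00043757,
       -0.00113794]), 'tau': array([ 2.71629651e-04, -4.15843177e+01, -2.34345603e+01, -4.17509023e-05,
        5.89553470e-03, -3.62468754e-06]), 'position': array([ 0.128671  , -0.56006398,  0.23070482]), 'tcp_rot': array([-3.12031396e+00, -3.53740109e-01,  1.55346888e-04]), 'wrist_force': array([-0.47772151, -0.46195379,  0.15236424]), 'moment': array([-0.02172028, -0.00608727, -0.0064913 ]), 'gripper_force': 0.0, 'width': 0.08504788843496187} -0.0187
[[ 0.975  0.224 -0.   ]
 [ 0.224 -0.975  0.001]
 [ 0.    -0.001 -1.   ]]
```

View pics/scene0.png

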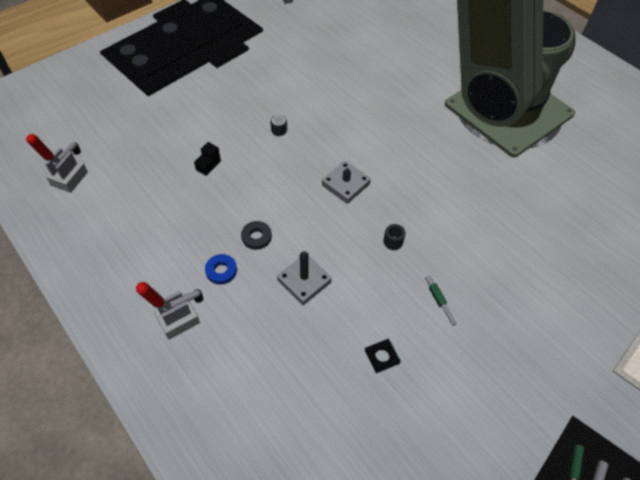

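View pics/side0.png

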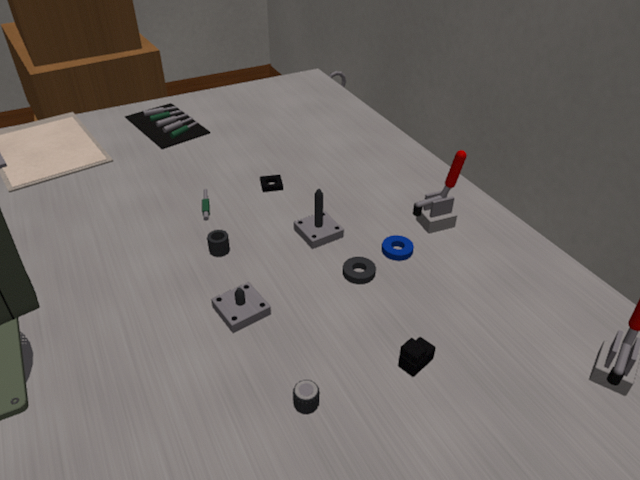

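The scene picture shows:
- Foot ring: dark at (256,235). The blue ring at (221,268) is the decoy.
- Sleeve: open tube at (394,236). The look-alike knob, with a bright top, is at (279,125).
- Square pad: (382,355).
- Posts: tall (304,265) on its block at (304,278), short (346,180).
- Bystanders: contour block (207,158), gauge pin (440,300).

The side picture shows the same items: ring (359,269), sleeve (218,242), knob (306,395), pad (271,183), tall post tip (319,191).

Run:
```python
from h import *
ms,md=viewer.camera_model('scene'),viewer.camera_model('side')
for n,a,b,z in [('ring top',(256,233),(359,267),.015),('tip',(304,254),(319,191),.1),('sleeve top',(395,230),(218,236),.035),('pad',(382,354),(271,182),.012),('knob top',(279,120),(306,388),.032),('pin',(438,297),(206,205),.007),('contour',(207,158),(416,356),.022),('short tip',(347,170),(240,289),.05),('blue',(221,267),(397,245),.015)]:
    print(n,ray(ms,a,z).round(4),ray(md,b,z).round(4))
c=cv2.imread('pics/scene0.png')[190:330,190:430]
cv2.imwrite('pics/crop1.png',cv2.resize(c,None,fx=3.3,fy=3.3,interpolation=cv2.INTER_CUBIC))
```

```text
ring top [ 0.6349 -0.0679  0.015 ] [ 0.6325 -0.0708  0.015 ]
tip [0.6254 0.0661 0.1   ] [0.6198 0.0555 0.1   ]
sleeve top [0.4373 0.0968 0.035 ] [0.4387 0.0952 0.035 ]
pad [0.6108 0.2554 0.012 ] [0.6059 0.2481 0.012 ]
knob top [ 0.4353 -0.262   0.032 ] [ 0.4365 -0.2625  0.032 ]
pin [0.4598 0.2366 0.007 ] [0.4592 0.2361 0.007 ]
contour [ 0.6085 -0.2751  0.022 ] [ 0.6036 -0.2788  0.022 ]
short tip [ 0.4224 -0.0579  0.05  ] [ 0.4207 -0.0644  0.05  ]
blue [ 0.7273 -0.0467  0.015 ] [ 0.7242 -0.0506  0.015 ]
```

View pics/crop1.png

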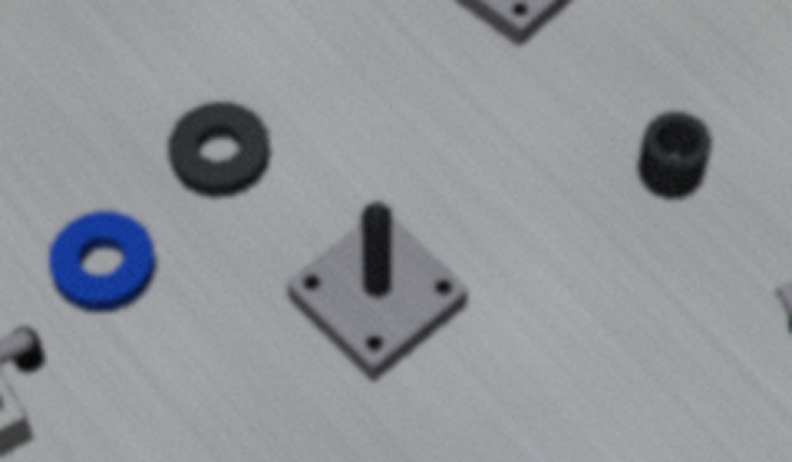

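The crop confirms the choices: dark ring (218,148), blue decoy (102,260), tall post (376,250), open tube sleeve (676,150). Next I work out the move to look at the ring and post from close by.

Run:
```python
from h import *
s=arm.read_state();m=viewer.camera_model('wrist')
R=cv2.Rodrigues(np.array(s['tcp_rot'],float))[0];Rc=cv2.Rodrigues(m['rvec'])[0]
c=-Rc.T@m['tvec'];print('cam in tool',R.T@(c-s['position']),'axes',(R.T@Rc.T).round(3))
print('img centre on table',ray(m,(320,240),0))
print(totool([.633,-.07,.23]),totool([.58,-.01,.23]))
```

```text
cam in tool [ 6.85312393e-02  9.35165570e-05 -1.41530209e-01] axes [[ 0.    -0.962 -0.274]
 [ 1.    -0.     0.001]
 [-0.001 -0.274  0.962]]
img centre on table [ 0.08777026 -0.57438049  0.        ]
[ 601.23421813 -364.72854258    1.20529638] [ 563.01064475 -435.07021211    1.29454539]
```

Units first: shifts go in shares of 1000 mm and turns go in shares of 90 degrees. So 384 mm / 1000 = 0.384, 352 mm / 1000 = 0.352.

Call:
arm_command:
  plan: [0.032, -0.021, 0, 0, 0, 0, 0.064, -0.043, 0, 0, 0, 0, 0.096, -0.064, 0, 0, 0, 0, 0.128, -0.086, 0, 0, 0, 0, 0.16, -0.107, 0, 0, 0, 0, 0.192, -0.129, 0, 0, 0, 0, 0.224, -0.15, 0, 0, 0, 0, 0.256, -0.171, 0, 0, 0, 0, 0.288, -0.193, 0, 0, 0, 0, 0.32, -0.214, 0, 0, 0, 0, 0.352, -0.235, 0, 0, 0, 0, 0.384, -0.256, 0, 0, 0, 0]
  grip: 1

```text
clock: 1.35
position: [0.4464, -0.2236, 0.2312]
tcp_rot: [3.122, 0.354, -0.0]
wrist_force: [-0.4, 0.7, 0.0]
width: 0.0852
gripper_force: 0.0
```

To row units: 256 mm / 1000 = 0.256, 224 mm / 1000 = 0.224.

Call:
arm_command:
  plan: [0.032, -0.021, 0, 0, 0, 0, 0.064, -0.043, 0, 0, 0, 0, 0.096, -0.064, 0, 0, 0, 0, 0.128, -0.086, 0, 0, 0, 0, 0.16, -0.107, 0, 0, 0, 0, 0.192, -0.129, 0, 0, 0, 0, 0.224, -0.15, 0, 0, 0, 0, 0.256, -0.171, 0, 0, 0, 0, 0.256, -0.171, 0, 0, 0, 0, 0.256, -0.171, 0, 0, 0, 0, 0.256, -0.171, 0, 0, 0, 0]

```text
clock: 2.45
position: [0.6561, -0.0017, 0.2311]
tcp_rot: [3.121, 0.353, -0.002]
wrist_force: [-0.7, 1.0, 1.2]
width: 0.0849
gripper_force: 0.0
```

Run:
```python
from h import *
snap('wrist','w1'); print(arm.read_state()['position'])
```

```text
[ 0.65605055 -0.0019393   0.23129314]
```

View pics/w1.png

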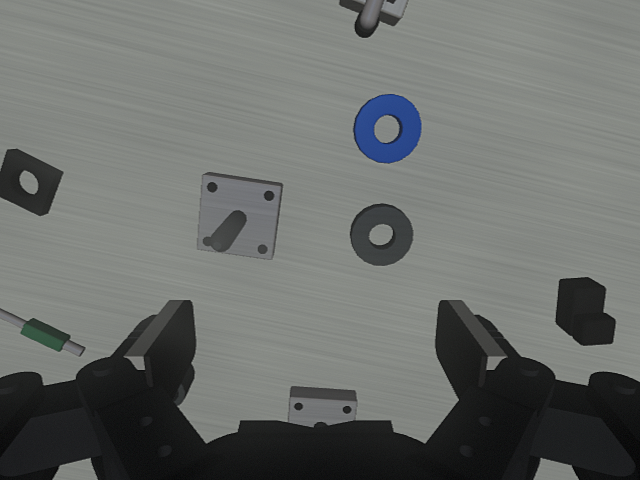

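The wrist picture shows the ring hole at (381,235) and the block-top screw holes at (212,187), (269,196), (262,249) and (207,241). The pad is at (29,182) and the blue ring at (388,129). The gauge pin is at (45,335) and the contour block at (585,310).

Run:
```python
from h import *
m=viewer.camera_model('wrist')
bc=np.array([ray(m,p,.02) for p in [(203,173),(283,183),(272,259),(197,249)]])
print('block',bc.mean(0),[np.linalg.norm(bc[i]-bc[i-1]).round(4) for i in range(4)])
sc=np.array([ray(m,p,.02) for p in [(212,187),(269,196),(262,249),(207,241)]]);print('holes',sc.mean(0))
print('tip',ray(m,(239,217),.1))
im=cv2.imread('pics/w1.png',0)[190:280,335:430]
for th in (90,100):
    b=((im<th)*255).astype(np.uint8)
    cs,h=cv2.findContours(b,cv2.RETR_CCOMP,cv2.CHAIN_APPROX_NONE)
    for c in cs:
        if len(c)>20:
            e=cv2.fitEllipse(c); p=np.array(e[0])+[335,190]; print(th,p,e[1],ray(m,p,.015),ray(m,p,.0075))
pc=np.array([ray(m,p,.012) for p in [(14,149),(63,172),(47,215),(0,200)]]);print('pad',pc)
print(totool([.63,-.07,.1]))
```

```text
block [0.62539323 0.06030545 0.02      ] [np.float64(0.0698), np.float64(0.0695), np.float64(0.071), np.float64(0.0687)]
holes [0.62357183 0.06111474 0.02      ]
tip [0.64757374 0.04949786 0.1       ]
90 [380.93131638 234.2641449 ] (61.43696594238281, 61.99253845214844) [ 0.63696319 -0.06858056  0.015     ] [ 0.63515967 -0.0702966   0.0075    ]
90 [380.50498199 234.09684372] (21.334598541259766, 25.746845245361328) [ 0.63702994 -0.06815792  0.015     ] [ 0.63522783 -0.0698651   0.0075    ]
100 [380.89876556 234.25992203] (61.63453674316406, 62.2102165222168) [ 0.63696043 -0.06855045  0.015     ] [ 0.63515686 -0.07026586  0.0075    ]
100 [380.48155975 234.14708328] (21.168167114257812, 25.583646774291992) [ 0.63697906 -0.06814973  0.015     ] [ 0.63517588 -0.06985674  0.0075    ]
pad [[0.63961783 0.26233755 0.012     ]
 [0.62892212 0.21970162 0.012     ]
 [0.58623369 0.23165056 0.012     ]
 [0.59088483 0.2734875  0.012     ]]
[-40.44766068  60.51412971 131.34231848]
```

```bash
python3 -c "
from h import *
print(totool([.636,-.069,.003]))"
```

```text
[-34.29170895  60.85361754 228.33710703]
```

To row units: 228 mm / 1000 = 0.228, 223 mm / 1000 = 0.223.

Call:
arm_command:
  plan: [-0.015, 0.03, 0.02, 0, 0, 0, -0.034, 0.061, 0.05, 0, 0, 0, -0.034, 0.061, 0.09, 0, 0, 0, -0.034, 0.061, 0.13, 0, 0, 0, -0.034, 0.061, 0.16, 0, 0, 0, -0.034, 0.061, 0.18, 0, 0, 0, -0.034, 0.061, 0.2, 0, 0, 0, -0.034, 0.061, 0.215, 0, 0, 0, -0.034, 0.061, 0.223, 0, 0, 0, -0.034, 0.061, 0.228, 0, 0, 0, -0.034, 0.061, 0.228, 0, 0, 0, -0.034, 0.061, 0.228, 0, 0, 0]

```text
clock: 3.7
position: [0.638, -0.0682, 0.0041]
tcp_rot: [3.121, 0.354, 0.002]
wrist_force: [-0.5, -0.6, 0.1]
width: 0.0853
gripper_force: 0.0
```

```bash
python3 -c "
from h import *
snap('wrist','w2')"
```

```text
(no output)
```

View pics/w2.png

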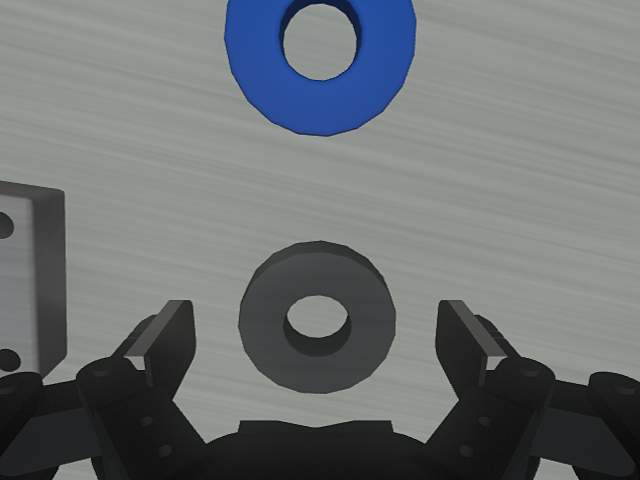

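The ring sits centred between the pads, top centre about (317,317). I now close at once.

Call:
arm_command:
  plan: [0, 0, 0, 0, 0, 0, 0, 0, 0, 0, 0, 0, 0, 0, 0, 0, 0, 0, 0, 0, 0, 0, 0, 0, 0, 0, 0, 0, 0, 0, 0, 0, 0, 0, 0, 0, 0, 0, 0, 0, 0, 0, 0, 0, 0, 0, 0, 0, 0, 0, 0, 0, 0, 0, 0, 0, 0, 0, 0, 0]
  grip: 0

```text
clock: 4.75
position: [0.6379, -0.0682, 0.0049]
tcp_rot: [3.121, 0.355, 0.002]
wrist_force: [-2.3, -0.3, 7.3]
width: 0.0546
gripper_force: 61.7
```

Run:
```python
from h import *
m=viewer.camera_model('wrist')
s=arm.read_state()
print('ring by hand pix',ray(m,(317,317),.015),s['position'],s['width'],s['gripper_force'])
im,_=snap('wrist','w3')
print(totool([.6245,.0607,.135]))
```

```text
ring by hand pix [ 0.63849393 -0.06894944  0.015     ] [ 0.63788145 -0.06818963  0.00491551] 0.05463674077487033 61.72254804521799
[  16.06441314 -128.49065013 -130.16014942]
```

View pics/w3.png

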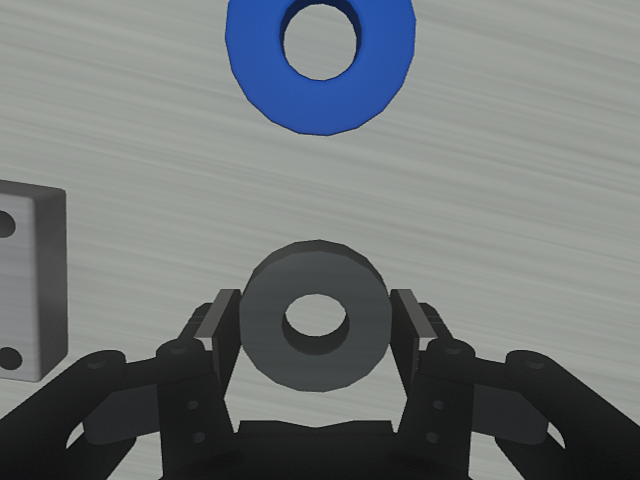

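To row units: -130 mm / 1000 = -0.13, -128 mm / 1000 = -0.128.

Call:
arm_command:
  plan: [0, 0, -0.01, 0, 0, 0, 0, 0, -0.03, 0, 0, 0, 0, 0, -0.06, 0, 0, 0, 0, 0, -0.09, 0, 0, 0, 0, 0, -0.115, 0, 0, 0, 0, 0, -0.13, 0, 0, 0, 0.005, -0.035, -0.13, 0, 0, 0, 0.009, -0.07, -0.13, 0, 0, 0, 0.013, -0.1, -0.13, 0, 0, 0, 0.016, -0.12, -0.13, 0, 0, 0, 0.016, -0.128, -0.13, 0, 0, 0, 0.016, -0.128, -0.13, 0, 0, 0]

```text
clock: 6.0
position: [0.624, 0.061, 0.1334]
tcp_rot: [3.121, 0.356, -0.001]
wrist_force: [0.0, -0.5, -2.7]
width: 0.055
gripper_force: 63.7
```

Run:
```python
from h import *
snap('wrist','w4');snap('scene','s4');snap('side','d4')
a=cv2.imread('pics/w4.png');b=cv2.imread('pics/s4.png')[180:320,220:420];c=cv2.imread('pics/d4.png')[120:260,220:420]
r=lambda x,w,h:cv2.resize(x,(w,h),interpolation=cv2.INTER_CUBIC)
cv2.imwrite('pics/c4.png',np.vstack([np.hstack([r(b,400,280),r(c,400,280)]),np.pad(r(a,426,320),((0,0),(0,374),(0,0)))]))
s=arm.read_state();print(s['position'],totool([.6245,.0607,.032]),s['width'])
```

```text
[0.62444293 0.05917937 0.13328787] [  0.40994152  -1.533188   101.28686547] 0.05463517067358007
```

View pics/c4.png

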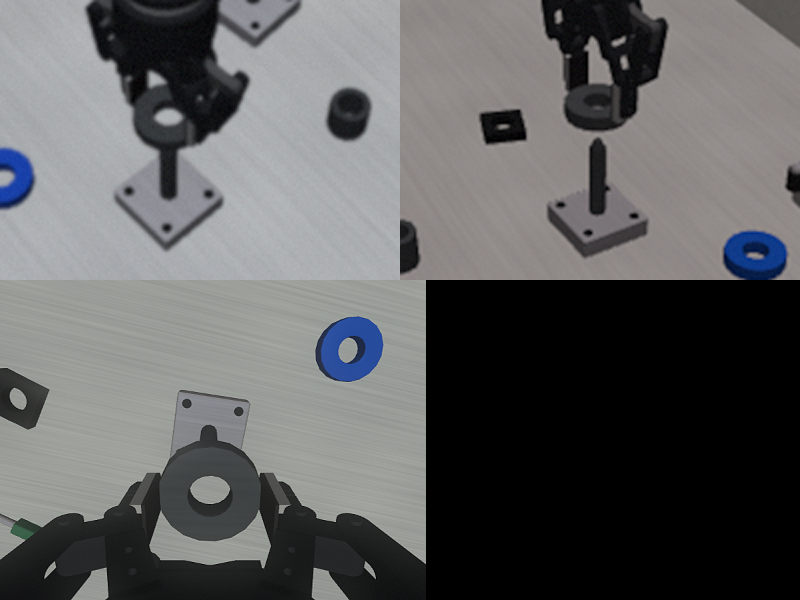

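The ring is held level, wrist hole about (210,490) in the mosaic, above the post. The block lies below it as expected.

To row units: 100 mm / 1000 = 0.1, 97 mm / 1000 = 0.097.

Call:
arm_command:
  plan: [0, -0.001, 0.012, 0, 0, 0, 0, -0.001, 0.024, 0, 0, 0, 0, -0.001, 0.038, 0, 0, 0, 0, -0.001, 0.052, 0, 0, 0, 0, -0.001, 0.066, 0, 0, 0, 0, -0.001, 0.08, 0, 0, 0, 0, -0.001, 0.09, 0, 0, 0, 0, -0.001, 0.097, 0, 0, 0, 0, -0.001, 0.1, 0, 0, 0, 0, -0.001, 0.1, 0, 0, 0, 0, -0.001, 0.1, 0, 0, 0]

```text
clock: 7.25
position: [0.6246, 0.0613, 0.0338]
tcp_rot: [3.121, 0.354, 0.002]
wrist_force: [-0.4, 0.2, -1.9]
width: 0.0548
gripper_force: 63.7
```

Call:
arm_command:
  plan: [0, 0, 0, 0, 0, 0, 0, 0, 0, 0, 0, 0, 0, 0, 0, 0, 0, 0, 0, 0, 0, 0, 0, 0, 0, 0, 0, 0, 0, 0, 0, 0, 0, 0, 0, 0, 0, 0, 0, 0, 0, 0, 0, 0, 0, 0, 0, 0]
  grip: 1

```text
clock: 8.05
position: [0.6241, 0.0612, 0.0332]
tcp_rot: [3.122, 0.354, -0.0]
wrist_force: [0.6, 0.3, -0.1]
width: 0.0855
gripper_force: 0.0
```

To row units: -200 mm / 1000 = -0.2, -190 mm / 1000 = -0.19.

Call:
arm_command:
  plan: [0, 0, -0.02, 0, 0, 0, 0, 0, -0.05, 0, 0, 0, 0, 0, -0.09, 0, 0, 0, 0, 0, -0.13, 0, 0, 0, 0, 0, -0.165, 0, 0, 0, -0.01, 0, -0.19, 0, 0, 0, -0.04, 0, -0.2, 0, 0, 0, -0.07, 0, -0.2, 0, 0, 0, -0.095, 0, -0.2, 0, 0, 0, -0.11, 0, -0.2, 0, 0, 0, -0.11, 0, -0.2, 0, 0, 0, -0.11, 0, -0.2, 0, 0, 0]

```text
clock: 9.25
position: [0.5175, 0.0367, 0.2336]
tcp_rot: [3.122, 0.354, 0.002]
wrist_force: [-0.1, 0.2, -0.3]
width: 0.0854
gripper_force: 0.0
```

Run:
```python
from h import *
im,m=snap('wrist','w5')
print(arm.read_state()['position'])
```

```text
[0.51783848 0.03677789 0.23347095]
```

View pics/w5.png

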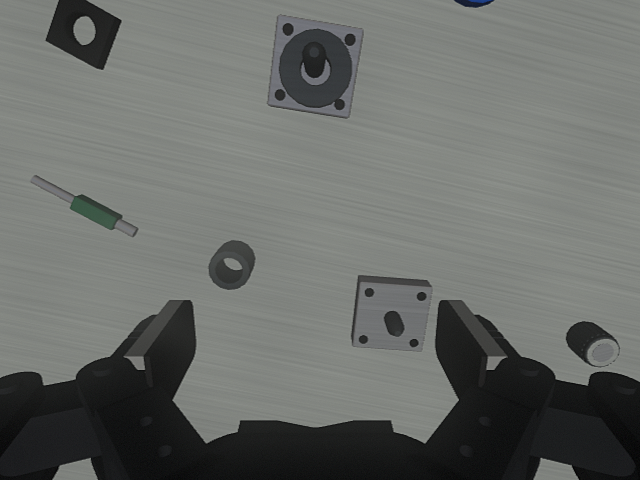

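The ring lies flat on the block, centre (315,68). Sleeve top rim is near (231,267), pad hole (85,30), knob top (601,352), gauge pin grip (95,211).

Run:
```python
from h import *
m=viewer.camera_model('wrist')
print('ring',ray(m,(315.5,68),.035),'sleeve',ray(m,(231.5,266.5),.035),'knob',ray(m,(601,352),.032),'pad',ray(m,(85,30.5),.012))
im=cv2.imread('pics/w5.png',0)
b=((im<70)*255).astype(np.uint8)[:100,20:150]
c=max(cv2.findContours(b,cv2.RETR_EXTERNAL,cv2.CHAIN_APPROX_NONE)[0],key=len)
r=cv2.approxPolyDP(c,4,True).reshape(-1,2)+[20,0]; print(r)
E=np.array([ray(m,p,.012)[:2] for p in [(122,22),(105,69)]]);d=E[1]-E[0];print('pad edge',d,np.degrees(np.arctan2(d[1],d[0])))
E=np.array([ray(m,p,.012)[:2] for p in [(105,69),(46,41)]]);d=E[1]-E[0];print('pad edge',d,np.degrees(np.arctan2(d[1],d[0])))
print('shift',totool([.4375,.0965,.012]))
```

```text
ring [0.62188434 0.05991491 0.035     ] sleeve [0.44505765 0.09583112 0.035     ] knob [ 0.43696757 -0.26262673  0.032     ] pad [0.61012068 0.24915187 0.012     ]
[[ 59   0]
 [ 46  40]
 [102  69]
 [120  20]
 [ 85   0]]
pad edge [-0.03866941  0.01030684] 165.07551065455837
pad edge [0.01065586 0.04879087] 77.6801244053554
shift [-65.19086967 -76.24880725 221.37445895]
```

To row units: 173 mm / 1000 = 0.173, 168 mm / 1000 = 0.168.

Call:
arm_command:
  plan: [-0.03, -0.03, 0.02, 0, 0, 0, -0.062, -0.075, 0.05, 0, 0, 0, -0.062, -0.075, 0.09, 0, 0, 0, -0.062, -0.075, 0.13, 0, 0, 0, -0.062, -0.075, 0.155, 0, 0, 0, -0.062, -0.075, 0.168, 0, 0, 0, -0.062, -0.075, 0.173, 0, 0, 0, -0.062, -0.075, 0.173, 0, 0, 0, -0.062, -0.075, 0.173, 0, 0, 0]

```text
clock: 10.2
position: [0.4408, 0.0961, 0.0608]
tcp_rot: [-3.122, -0.354, -0.002]
wrist_force: [-0.1, 0.0, -0.7]
width: 0.0853
gripper_force: 0.0
```

Run:
```python
from h import *
im,m=snap('wrist','w6')
s=arm.read_state();print(s['position'])
# predicted top rim for sleeve centred on TCP
a=np.linspace(0,2*np.pi,60)
im=im[:,:,::-1].copy()
P=[[s['position'][0]+.019*np.cos(t),s['position'][1]+.019*np.sin(t),.035] for t in a]
cv2.polylines(im,[proj(m,P).round().astype(int)],True,(0,255,255),1)
cv2.imwrite('pics/w6o.png',im)
```

```text
[0.4407656  0.09606667 0.06104854]
```

View pics/w6o.png

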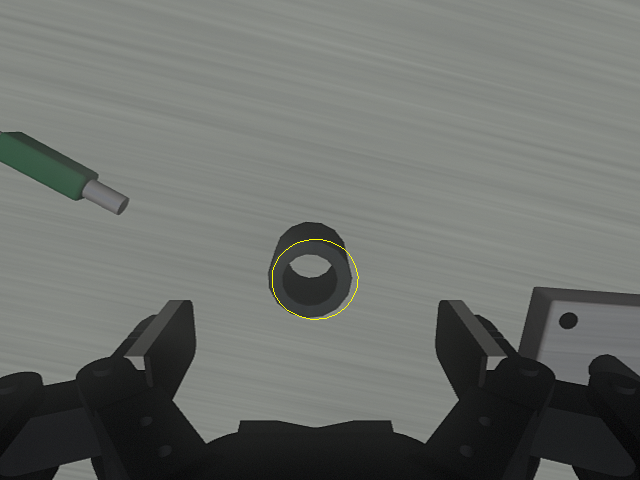

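The sleeve top centre is at (310.5,277) against the overlay at (315,279). That is an offset of about -2 mm along tool y and +1 mm along x.

To row units: 50 mm / 1000 = 0.05, 42 mm / 1000 = 0.042.

Call:
arm_command:
  plan: [0.001, -0.002, 0.015, 0, 0, 0, 0.001, -0.002, 0.03, 0, 0, 0, 0.001, -0.002, 0.042, 0, 0, 0, 0.001, -0.002, 0.05, 0, 0, 0, 0.001, -0.002, 0.05, 0, 0, 0, 0.001, -0.002, 0.05, 0, 0, 0]

```text
clock: 10.85
position: [0.4408, 0.0981, 0.0108]
tcp_rot: [3.122, 0.354, 0.002]
wrist_force: [0.4, -0.0, 0.3]
width: 0.0852
gripper_force: 0.0
```

Call:
arm_command:
  plan: [0, 0, 0, 0, 0, 0, 0, 0, 0, 0, 0, 0, 0, 0, 0, 0, 0, 0, 0, 0, 0, 0, 0, 0, 0, 0, 0, 0, 0, 0, 0, 0, 0, 0, 0, 0, 0, 0, 0, 0, 0, 0, 0, 0, 0, 0, 0, 0, 0, 0, 0, 0, 0, 0, 0, 0, 0, 0, 0, 0]
  grip: 0

```text
clock: 11.85
position: [0.4405, 0.0981, 0.011]
tcp_rot: [-3.121, -0.353, -0.001]
wrist_force: [-1.1, -0.9, 6.2]
width: 0.0361
gripper_force: 59.5
```

To row units: -130 mm / 1000 = -0.13, -115 mm / 1000 = -0.115.

Call:
arm_command:
  plan: [0, 0, -0.01, 0, 0, 0, 0, 0, -0.03, 0, 0, 0, 0, 0, -0.06, 0, 0, 0, 0, 0, -0.09, 0, 0, 0, 0, 0, -0.115, 0, 0, 0, 0, 0, -0.13, 0, 0, 0, 0, 0, -0.13, 0, 0, 0, 0, 0, -0.13, 0, 0, 0]

```text
clock: 12.65
position: [0.4397, 0.0979, 0.1401]
tcp_rot: [3.121, 0.354, -0.001]
wrist_force: [-1.0, 0.6, -2.4]
width: 0.0358
gripper_force: 60.4
```

Run:
```python
from h import *
im,m=snap('wrist','w7')
s=arm.read_state();print(s['position'],s['width'],totool([.6245,.0607,.14]))
```

```text
[0.43931735 0.09783713 0.13949875] 0.03608577566723999 [172.16435425  77.65803458  -0.83484636]
```

To row units: 172 mm / 1000 = 0.172, 163 mm / 1000 = 0.163.

Call:
arm_command:
  plan: [0.02, 0.009, 0, 0, 0, 0, 0.05, 0.023, 0, 0, 0, 0, 0.085, 0.038, 0, 0, 0, 0, 0.12, 0.054, 0, 0, 0, 0, 0.145, 0.066, 0, 0, 0, 0, 0.163, 0.074, 0, 0, 0, 0, 0.172, 0.078, 0, 0, 0, 0, 0.172, 0.078, 0, 0, 0, 0, 0.172, 0.078, 0, 0, 0, 0, 0.172, 0.078, 0, 0, 0, 0]

```text
clock: 13.7
position: [0.624, 0.0608, 0.14]
tcp_rot: [-3.121, -0.355, 0.003]
wrist_force: [-0.4, -0.1, -1.7]
width: 0.036
gripper_force: 60.4
```

Run:
```python
from h import *
snap('wrist','w8');snap('scene','s8');snap('side','d8')
a=cv2.imread('pics/w8.png');b=cv2.imread('pics/s8.png')[180:320,220:420];c=cv2.imread('pics/d8.png')[120:260,220:420]
r=lambda x,w,h:cv2.resize(x,(w,h),interpolation=cv2.INTER_CUBIC)
cv2.imwrite('pics/c8.png',np.vstack([np.hstack([r(b,400,280),r(c,400,280)]),np.pad(r(a,426,320),((0,0),(0,374),(0,0)))]))
s=arm.read_state();print(s['position'],totool([.6245,.0607,.046]),s['width'])
```

```text
[0.62464549 0.06077893 0.14058571] [-1.52015024e-01  4.18343040e-02  9.45857224e+01] 0.03641491073154423
```

View pics/c8.png

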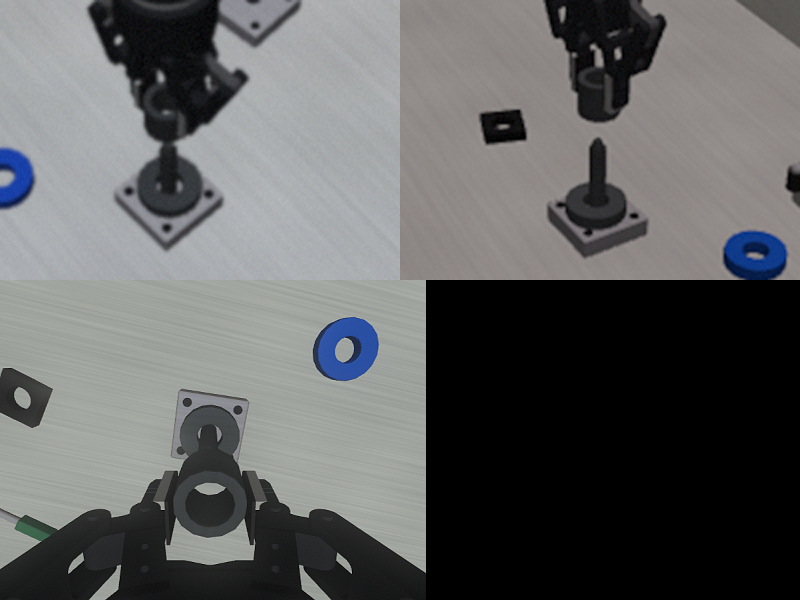

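The sleeve is upright and centred over the post, side view about (597,95) above tip (597,142).

To row units: 92 mm / 1000 = 0.092, 90 mm / 1000 = 0.09.

Call:
arm_command:
  plan: [0, 0, 0.012, 0, 0, 0, 0, 0, 0.024, 0, 0, 0, 0, 0, 0.038, 0, 0, 0, 0, 0, 0.052, 0, 0, 0, 0, 0, 0.066, 0, 0, 0, 0, 0, 0.078, 0, 0, 0, 0, 0, 0.086, 0, 0, 0, 0, 0, 0.09, 0, 0, 0, 0, 0, 0.092, 0, 0, 0, 0, 0, 0.092, 0, 0, 0, 0, 0, 0.092, 0, 0, 0]

```text
clock: 14.95
position: [0.6258, 0.0605, 0.0489]
tcp_rot: [3.121, 0.354, 0.002]
wrist_force: [0.2, 0.1, -2.7]
width: 0.0359
gripper_force: 60.4
```

Call:
arm_command:
  plan: [0, 0, 0, 0, 0, 0, 0, 0, 0, 0, 0, 0, 0, 0, 0, 0, 0, 0, 0, 0, 0, 0, 0, 0, 0, 0, 0, 0, 0, 0, 0, 0, 0, 0, 0, 0, 0, 0, 0, 0, 0, 0, 0, 0, 0, 0, 0, 0]
  grip: 1

```text
clock: 15.75
position: [0.6253, 0.0605, 0.0483]
tcp_rot: [3.122, 0.354, -0.0]
wrist_force: [-0.5, -0.4, 0.6]
width: 0.0851
gripper_force: 0.0
```

To row units: -160 mm / 1000 = -0.16, -145 mm / 1000 = -0.145.

Call:
arm_command:
  plan: [0, 0, -0.02, 0, 0, 0, 0, 0, -0.05, 0, 0, 0, 0, 0, -0.09, 0, 0, 0, 0, 0, -0.12, 0, 0, 0, 0, 0, -0.145, 0, 0, 0, 0, 0, -0.16, 0, 0, 0, 0, 0, -0.16, 0, 0, 0, 0, 0, -0.16, 0, 0, 0]

```text
clock: 16.55
position: [0.625, 0.0605, 0.2078]
tcp_rot: [3.122, 0.354, -0.001]
wrist_force: [-0.0, -0.3, -0.6]
width: 0.0855
gripper_force: 0.0
```

Run:
```python
from h import *
im,m=snap('wrist','w9')
s=arm.read_state();print(s['position'],totool([.6105,.248,.1]))
# outline overlays: sleeve top & pad square fit by the dark contour
c=im[:,:,::-1].copy()
for r in(.012,.019):
  P=[[.6245+r*np.cos(t),.0607+r*np.sin(t),.07] for t in np.linspace(0,6.3,60)]
  cv2.polylines(c,[proj(m,P).round().astype(int)],True,(0,255,255),1)
cv2.imwrite('pics/w9o.png',c)
```

```text
[0.62465603 0.06049083 0.20703661] [  28.41402607 -185.89209023  107.02191769]
```

View pics/w9o.png

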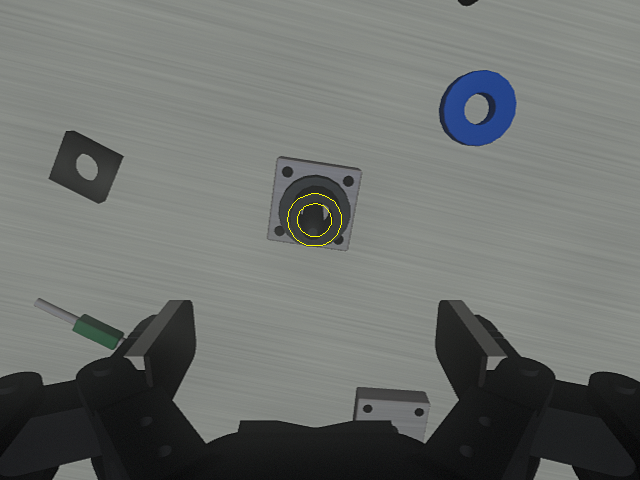

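The sleeve's top rim matches the expected circle at 70 mm height, centre (315,219). The pad corners are (71,130), (123,154), (102,203) and (49,180).

Run:
```python
from h import *
m=viewer.camera_model('wrist')
C=np.array([ray(m,p,.012) for p in [(71,130),(123,154),(102,203),(49,180)]])
print(C.mean(0),ray(m,(87.5,166.5),.012))
R=cv2.Rodrigues(arm.read_state()['tcp_rot'])[0]
for i in range(4):
    d=R.T@(C[(i+1)%4]-C[i]); print(np.linalg.norm(d).round(4),np.degrees(np.arctan2(d[1],d[0])).round(1))
print(totool([*C.mean(0)[:2],.1]))
```

```text
[0.61151246 0.24986552 0.012     ] [0.61235816 0.24893489 0.012     ]
0.0435 115.8
0.0466 -150.5
0.0454 -64.7
0.0472 31.8
[  29.81848274 -187.48354236  107.01934012]
```

To row units: -187 mm / 1000 = -0.187, -165 mm / 1000 = -0.165, 27 degrees / 90 = 0.3.

Call:
arm_command:
  plan: [0.005, -0.03, 0, 0, 0, 0.0444, 0.01, -0.065, 0, 0, 0, 0.1, 0.016, -0.1, 0, 0, 0, 0.1556, 0.021, -0.135, 0, 0, 0, 0.2111, 0.026, -0.165, 0.01, 0, 0, 0.2556, 0.03, -0.187, 0.035, 0, 0, 0.3, 0.03, -0.187, 0.07, 0, 0, 0.3, 0.03, -0.187, 0.1, 0, 0, 0.3, 0.03, -0.187, 0.12, 0, 0, 0.3, 0.03, -0.187, 0.127, 0, 0, 0.3, 0.03, -0.187, 0.127, 0, 0, 0.3, 0.03, -0.187, 0.127, 0, 0, 0.3]

```text
clock: 17.8
position: [0.6132, 0.2496, 0.0819]
tcp_rot: [-3.117, 0.385, -0.002]
wrist_force: [-0.2, 0.3, -0.3]
width: 0.0852
gripper_force: 0.0
```

Run:
```python
from h import *
im,m=snap('wrist','w10')
s=arm.read_state();p=s['position'];print(p,s['q'])
R=cv2.Rodrigues(s['tcp_rot'])[0]
c=im[:,:,::-1].copy()
P=[[*(p+R@np.array([a,b,0]))[:2],.012] for a,b in [(.022,.022),(.022,-.022),(-.022,-.022),(-.022,.022)]]
cv2.polylines(c,[proj(m,P).round().astype(int)],True,(0,255,255),1)
cv2.imwrite('pics/w10o.png',c)
```

```text
[0.61352043 0.24968538 0.08241014] [ 3.69189224e-01  5.68302844e-01  1.54935580e+00 -1.21491123e-04
  1.02175349e+00  2.18562123e+00]
```

View pics/w10o.png

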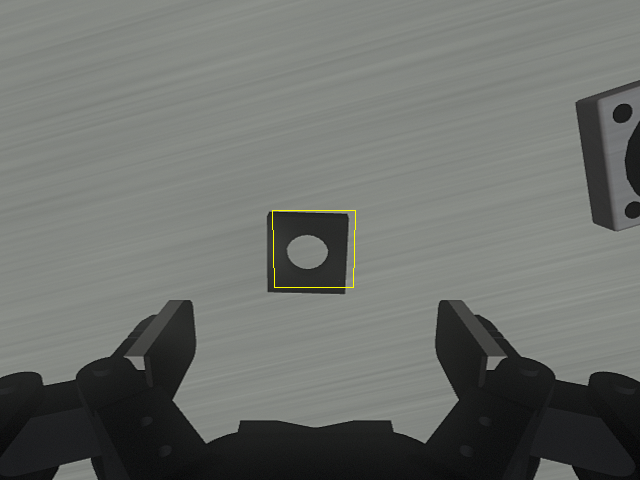

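The pad is square to the fingers, centre about (307.5,252.5) against the overlay at (314,249). That is a shift of about -3 mm along y and -2 mm along x.

To row units: 80 mm / 1000 = 0.08, 78 mm / 1000 = 0.078.

Call:
arm_command:
  plan: [-0.002, -0.003, 0.02, 0, 0, 0, -0.002, -0.003, 0.042, 0, 0, 0, -0.002, -0.003, 0.06, 0, 0, 0, -0.002, -0.003, 0.072, 0, 0, 0, -0.002, -0.003, 0.078, 0, 0, 0, -0.002, -0.003, 0.08, 0, 0, 0, -0.002, -0.003, 0.08, 0, 0, 0, -0.002, -0.003, 0.08, 0, 0, 0]

```text
clock: 18.65
position: [0.6122, 0.2531, 0.0022]
tcp_rot: [-3.117, 0.385, -0.003]
wrist_force: [-0.4, -0.5, -0.5]
width: 0.0852
gripper_force: 0.0
```

Call:
arm_command:
  plan: [0, 0, 0, 0, 0, 0, 0, 0, 0, 0, 0, 0, 0, 0, 0, 0, 0, 0, 0, 0, 0, 0, 0, 0, 0, 0, 0, 0, 0, 0, 0, 0, 0, 0, 0, 0, 0, 0, 0, 0, 0, 0, 0, 0, 0, 0, 0, 0, 0, 0, 0, 0, 0, 0, 0, 0, 0, 0, 0, 0]
  grip: 0

```text
clock: 19.65
position: [0.612, 0.2531, 0.002]
tcp_rot: [-3.117, 0.384, -0.002]
wrist_force: [0.4, 0.2, 6.2]
width: 0.042
gripper_force: 61.3
```

To row units: -128 mm / 1000 = -0.128, -115 mm / 1000 = -0.115.

Call:
arm_command:
  plan: [0, 0, -0.01, 0, 0, 0, 0, 0, -0.03, 0, 0, 0, 0, 0, -0.06, 0, 0, 0, 0, 0, -0.09, 0, 0, 0, 0, 0, -0.115, 0, 0, 0, 0, 0, -0.128, 0, 0, 0, 0, 0, -0.128, 0, 0, 0, 0, 0, -0.128, 0, 0, 0]

```text
clock: 20.45
position: [0.6108, 0.2526, 0.1282]
tcp_rot: [3.117, -0.385, -0.003]
wrist_force: [0.0, -0.0, 0.0]
width: 0.0423
gripper_force: 60.8
```

Run:
```python
from h import *
im,m=snap('wrist','w11')
s=arm.read_state();print(s['position'],s['width'],totool([.6245,.0607,.131]))
```

```text
[0.61046956 0.25246636 0.12754845] 0.042100486582836216 [ 60.19509134 182.6173794   -3.24733274]
```

View pics/w11.png

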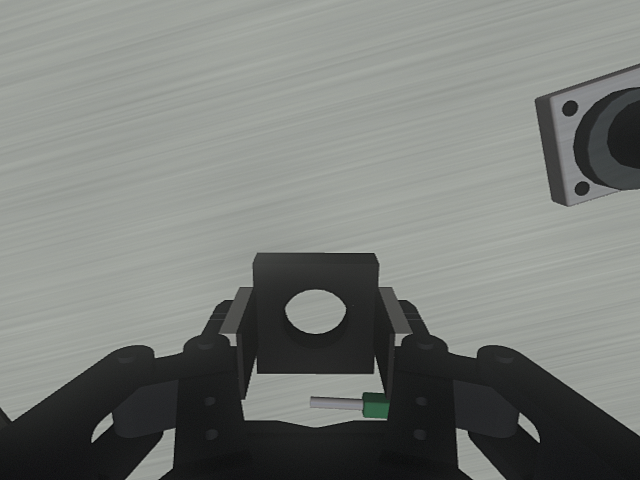

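The pad is held level, with its hole at (316,312) showing clear through.

Run:
```python
from h import *
m=viewer.camera_model('wrist');s=arm.read_state()
R=cv2.Rodrigues(s['tcp_rot'])[0]
z=s['position'][2]+.010
h=R.T@(ray(m,(316,311),z)-s['position'])*1000
C=np.mean([ray(m,p,z) for p in [(254,262),(378,262),(373,373),(257,373)]],axis=0)
print('pad centre in tool',h,R.T@(C-s['position'])*1000, totool([.6245,.0607,.13]))
```

```text
pad centre in tool [  3.01105451   0.96776258 -10.00606241] [-0.45372614  0.79227019 -9.99728553] [ 60.19772511 182.61539288  -2.24733818]
```

To row units: 182 mm / 1000 = 0.182, 180 mm / 1000 = 0.18.

Call:
arm_command:
  plan: [0.006, 0.018, -0.003, 0, 0, 0, 0.015, 0.047, -0.003, 0, 0, 0, 0.027, 0.083, -0.003, 0, 0, 0, 0.038, 0.118, -0.003, 0, 0, 0, 0.048, 0.149, -0.003, 0, 0, 0, 0.055, 0.17, -0.003, 0, 0, 0, 0.059, 0.18, -0.003, 0, 0, 0, 0.059, 0.182, -0.003, 0, 0, 0, 0.059, 0.182, -0.003, 0, 0, 0, 0.059, 0.182, -0.003, 0, 0, 0]

```text
clock: 21.5
position: [0.6243, 0.0629, 0.1321]
tcp_rot: [-3.118, 0.383, 0.001]
wrist_force: [-0.2, -0.0, 0.2]
width: 0.0425
gripper_force: 60.8
```

Run:
```python
from h import *
s=arm.read_state();print(s['position'],s['width'],totool([.6245,.0607,.074]))
```

```text
[0.62432304 0.06292546 0.13210471] 0.042451920249748226 [ 0.73583     2.12588761 58.10405018]
```

To row units: 58 mm / 1000 = 0.058, 57 mm / 1000 = 0.057.

Call:
arm_command:
  plan: [0, 0.001, 0.01, 0, 0, 0, 0, 0.001, 0.02, 0, 0, 0, 0, 0.001, 0.03, 0, 0, 0, 0, 0.001, 0.04, 0, 0, 0, 0, 0.001, 0.048, 0, 0, 0, 0, 0.001, 0.054, 0, 0, 0, 0, 0.001, 0.057, 0, 0, 0, 0, 0.001, 0.058, 0, 0, 0, 0, 0.001, 0.058, 0, 0, 0, 0, 0.001, 0.058, 0, 0, 0]

```text
clock: 22.5
position: [0.6246, 0.061, 0.0747]
tcp_rot: [-3.118, 0.385, -0.001]
wrist_force: [-0.4, -0.9, -0.4]
width: 0.0421
gripper_force: 60.8
```

Call:
arm_command:
  plan: [0, 0, 0, 0, 0, 0, 0, 0, 0, 0, 0, 0, 0, 0, 0, 0, 0, 0, 0, 0, 0, 0, 0, 0, 0, 0, 0, 0, 0, 0, 0, 0, 0, 0, 0, 0, 0, 0, 0, 0, 0, 0, 0, 0, 0, 0, 0, 0]
  grip: 1

```text
clock: 23.3
position: [0.6242, 0.061, 0.0743]
tcp_rot: [3.118, -0.385, -0.0]
wrist_force: [0.1, 0.6, 0.2]
width: 0.0853
gripper_force: 0.0
```

Call:
arm_command:
  plan: [0, 0, -0.02, 0, 0, 0, 0, 0, -0.05, 0, 0, 0, 0, 0, -0.085, 0, 0, 0, 0, 0, -0.11, 0, 0, 0, 0, 0, -0.13, 0, 0, 0, 0, 0, -0.135, 0, 0, 0, 0, 0, -0.135, 0, 0, 0, 0, 0, -0.135, 0, 0, 0]

```text
clock: 24.1
position: [0.6235, 0.061, 0.2079]
tcp_rot: [3.117, -0.385, -0.004]
wrist_force: [0.6, 0.2, 0.3]
width: 0.0856
gripper_force: 0.0
```

Run:
```python
from h import *
snap('wrist','w12');snap('scene','s12');snap('side','d12')
a=cv2.imread('pics/w12.png');b=cv2.imread('pics/s12.png')[180:320,220:420];c=cv2.imread('pics/d12.png')[120:260,220:420]
r=lambda x,w,h:cv2.resize(x,(w,h),interpolation=cv2.INTER_CUBIC)
cv2.imwrite('pics/c12.png',np.vstack([np.hstack([r(b,400,280),r(c,400,280)]),np.pad(r(a,426,320),((0,0),(0,374),(0,0)))]))
s=arm.read_state();print(s['position'],s['width'],totool([.4365,-.2625,.1]))
```

```text
[0.62362208 0.0609808  0.20774621] 0.08525259027864064 [-102.63326888  359.14811608  108.36415115]
```

View pics/c12.png

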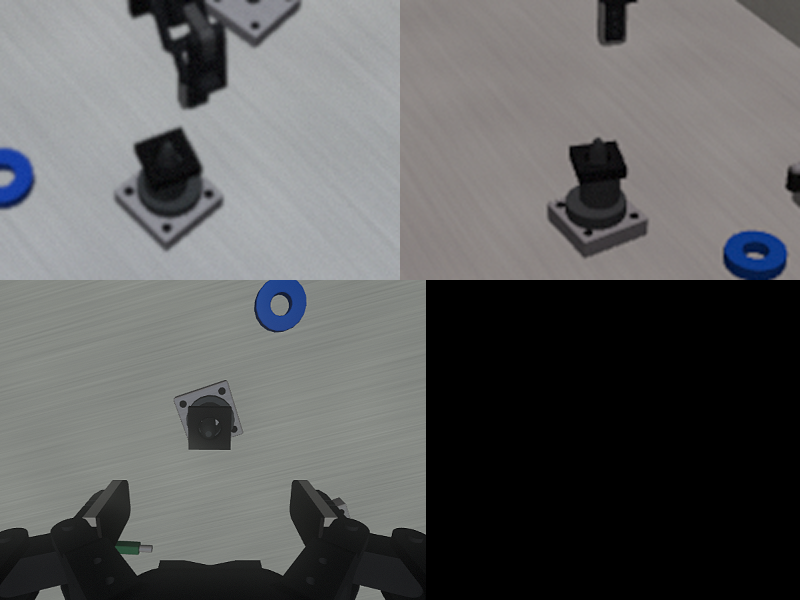

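The pad lies flat on the sleeve with the post tip through it, side view (598,145), wrist view (209,428). Next is the knob. I've used all 14 picture views, so I'll check it numerically.

To row units: 359 mm / 1000 = 0.359, -103 mm / 1000 = -0.103.

Call:
arm_command:
  plan: [-0.008, 0.028, 0, 0, 0, 0, -0.02, 0.07, 0, 0, 0, 0, -0.033, 0.115, 0, 0, 0, 0, -0.046, 0.16, 0, 0, 0, 0, -0.059, 0.205, 0, 0, 0, 0, -0.072, 0.25, 0, 0, 0, 0, -0.084, 0.295, 0, 0, 0, 0, -0.095, 0.332, 0.01, 0, 0, 0, -0.103, 0.355, 0.04, 0, 0, 0, -0.103, 0.359, 0.08, 0, 0, 0, -0.103, 0.359, 0.115, 0, 0, 0, -0.103, 0.359, 0.13, 0, 0, 0]

```text
clock: 25.45
position: [0.4346, -0.2612, 0.0756]
tcp_rot: [-3.115, 0.386, 0.01]
wrist_force: [0.2, 0.1, 0.5]
width: 0.0854
gripper_force: 0.0
```

Run:
```python
from h import *
im,m=snap('wrist','w13');im,m=snap('wrist','w14')
s=arm.read_state();p=s['position'];print(p,proj(m,[[p[0],p[1],.032]]),totool([.4365,-.2625,.008]))
g=cv2.cvtColor(im,cv2.COLOR_RGB2GRAY)
x,y=proj(m,[[.4365,-.2625,.032]])[0].astype(int);print(x,y)
c=g[y-70:y+70,x-90:x+90]; print(cv2.resize(c,(30,24),interpolation=cv2.INTER_AREA))
```

```text
[ 0.43508927 -0.2611137   0.076431  ] [[314.22514426 264.33933913]] [ 2.15711856  1.14594592 68.41598704]
316 260
[[132 132 131 130 130 130 131 132 133 133 132 131 130 129 130 130 131 130
  129 128 127 128 129 128 127 126 126 127 128 128]
 [129 130 131 133 134 134 133 132 131 130 131 131 131 130 129 129 128 128
  128 128 127 126 126 128 128 128 128 129 130 132]
 [134 134 134 132 131 131 131 132 131 131 130 129 128 128 128 128 127 126
  126 127 128 128 128 128 130 131 133 133 131 129]
 [130 130 131 132 132 131 130 130 129 128 129 128 127 128 119 103 107 125
  128 128 129 131 132 132 131 129 127 126 127 127]
 [131 131 130 130 129 129 129 128 128 128 127 129 121  61  47  45  45  50
   80 132 131 129 127 127 127 127 129 130 129 129]
 [129 129 129 128 128 128 128 129 130 129 128 108  47  47  49  48  48  47
   45  60 125 128 129 129 130 130 130 129 130 130]
 [128 128 129 130 130 129 128 128 129 129 125  57  48  54  52  57  55  52
   51  45  90 130 130 130 130 130 131 130 129 128]
 [130 130 129 128 128 129 130 130 130 128 100  56  59  93 117 126 125 114
   82  50  52 128 130 129 129 128 127
[... 1314 characters left out ...]
128 129 129 129 128 128
  128 128 128 129 130 129 130 130 131 131 131 129]
 [128 128 128 127 127 126 127 127 127 127 127 127 127 127 127 127 127 128
  129 129 130 130 131 132 131 130 129 129 129 130]
 [126 126 126 126 126 126 127 127 127 127 127 126 126 127 127 128 129 130
  131 131 130 130 129 129 130 130 130 130 130 129]
 [126 126 126 126 126 126 126 126 126 126 126 127 129 130 131 131 130 129
  129 129 130 131 131 131 130 130 130 131 131 131]
 [126 126 126 126 126 125 126 127 128 129 130 130 129 128 128 129 130 131
  131 131 131 130 130 130 130 131 132 132 131 131]
 [125 125 125 126 127 129 129 129 128 127 128 129 130 131 131 131 130 129
  129 129 130 131 131 132 131 131 130 130 129 129]]
```

Knob top centre is about (322,262), so the shift is roughly x +1.5 mm, y +2.5 mm.

To row units: 68 mm / 1000 = 0.068, 67 mm / 1000 = 0.067.

Call:
arm_command:
  plan: [0.001, 0.003, 0.018, 0, 0, 0, 0.001, 0.003, 0.036, 0, 0, 0, 0.001, 0.003, 0.052, 0, 0, 0, 0.001, 0.003, 0.062, 0, 0, 0, 0.001, 0.003, 0.067, 0, 0, 0, 0.001, 0.003, 0.068, 0, 0, 0, 0.001, 0.003, 0.068, 0, 0, 0, 0.001, 0.003, 0.068, 0, 0, 0]

```text
clock: 26.35
position: [0.4378, -0.2656, 0.012]
tcp_rot: [3.117, -0.385, 0.002]
wrist_force: [0.3, -0.6, 0.2]
width: 0.0853
gripper_force: 0.0
```

Call:
arm_command:
  plan: [0, 0, 0, 0, 0, 0, 0, 0, 0, 0, 0, 0, 0, 0, 0, 0, 0, 0, 0, 0, 0, 0, 0, 0, 0, 0, 0, 0, 0, 0, 0, 0, 0, 0, 0, 0, 0, 0, 0, 0, 0, 0, 0, 0, 0, 0, 0, 0, 0, 0, 0, 0, 0, 0, 0, 0, 0, 0, 0, 0]
  grip: 0

```text
clock: 27.35
position: [0.4374, -0.2654, 0.0118]
tcp_rot: [3.118, -0.385, 0.001]
wrist_force: [-0.7, 1.4, 5.8]
width: 0.032
gripper_force: 59.1
```

To row units: -130 mm / 1000 = -0.13, -128 mm / 1000 = -0.128.

Call:
arm_command:
  plan: [0, 0, -0.01, 0, 0, 0, 0, 0, -0.03, 0, 0, 0, 0, 0, -0.06, 0, 0, 0, 0, 0, -0.09, 0, 0, 0, 0, 0, -0.115, 0, 0, 0, 0, 0, -0.128, 0, 0, 0, 0, 0, -0.13, 0, 0, 0, 0, 0, -0.13, 0, 0, 0]

```text
clock: 28.15
position: [0.4371, -0.2652, 0.1413]
tcp_rot: [3.118, -0.385, 0.0]
wrist_force: [0.2, -0.4, -1.1]
width: 0.032
gripper_force: 59.6
```

Run:
```python
from h import *
im,m=snap('wrist','w15')
s=arm.read_state();p=s['position'];print(p,s['width'],s['gripper_force'],totool([.6245,.0607,.14]))
z=p[2]+.024
x,y=proj(m,[[p[0],p[1],z]])[0].astype(int);print(x,y)
g=cv2.cvtColor(im,cv2.COLOR_RGB2GRAY)
c=g[y-90:y+90,x-90:x+90]; print(cv2.resize(c,(30,30),interpolation=cv2.INTER_AREA))
```

```text
[ 0.43677287 -0.26500135  0.14063309] 0.03159119172376585 59.56756723579019 [ 102.96479814 -361.55375618    0.61722352]
312 339
[[144 144 143 143 143 143 142 142 140 140 141 141 142 142 142 141 142 142
  143 143 143 144 144 145 146 144 144 144 144 144]
 [143 144 144 143 141 141 141 141 142 141 141 141 142 139 112 111 114 129
  144 144 144 143 143 144 144 144 144 145 145 145]
 [142 142 141 141 142 142 142 142 141 140 140 128  76  61  60  58  57  55
   70 112 142 143 143 144 145 145 145 144 143 143]
 [143 143 143 142 141 141 140 140 139 140  97  64  57  57  57  56  56  55
   54  55  92 142 144 144 143 143 144 144 144 144]
 [142 142 141 140 140 139 139 140 139 121  55  54  53  54  54  53  53  53
   52  52  52 101 144 144 144 144 144 145 145 146]
 [141 140 141 140 140 141 140 140 132  53  51  51  50  51  59  50  54  55
   50  50  50  60 116 145 145 146 145 145 145 144]
 [141 141 140 140 140  92  77  64  54  49  48  54  53  49  51  51  50  50
   48  57  49  48  53  57  77  81 142 143 143 143]
 [141 140 140 142 134  75  75  51  44  53  49  52  57  64  81  87  82  69
   59  50  45  49  46  
[... 2078 characters left out ...]
143 144 144 143 144 144
  142 142 142 141 142 143  98  94  30  29  28  26]
 [ 31  25  26  27  29 106 143 142 142 143 142 142 143 142 142 142 142 142
  144 145 145 145 144 142 142 131  29  29  27  26]
 [ 23  24  25  26  28 101 142 142 142 141 141 141 141 143 144 145 145 145
  144 143 143 143 142 141 141 124  29  28  26  25]
 [ 22  23  25  26  28  92 141 140 140 141 142 144 144 144 144 144 145 144
  142 143 142 141 141 141 140 116  28  27  26  24]
 [ 22  23  24  25  26  60  92  93  93 101 125 146 146 144 143 143 142 142
  142 143 128 104  94  94  93  76  28  26  25  24]
 [ 23  22  23  24  25  27  28  29  31  32  32  34  56  80 100 112 103  84
   62  39  32  33  32  31  29  28  27  26  24  23]]
```

The knob is held upright and centred (about 1 mm). Now I carry it over the post.

To row units: -361 mm / 1000 = -0.361, -336 mm / 1000 = -0.336.

Call:
arm_command:
  plan: [0.006, -0.022, -0.005, 0, 0, 0, 0.016, -0.057, -0.005, 0, 0, 0, 0.028, -0.097, -0.005, 0, 0, 0, 0.04, -0.14, -0.005, 0, 0, 0, 0.052, -0.183, -0.005, 0, 0, 0, 0.064, -0.226, -0.005, 0, 0, 0, 0.076, -0.268, -0.005, 0, 0, 0, 0.087, -0.306, -0.005, 0, 0, 0, 0.096, -0.336, -0.005, 0, 0, 0, 0.101, -0.354, -0.005, 0, 0, 0, 0.103, -0.361, -0.005, 0, 0, 0, 0.103, -0.361, -0.005, 0, 0, 0]

```text
clock: 29.4
position: [0.6246, 0.0598, 0.1454]
tcp_rot: [3.117, -0.383, -0.003]
wrist_force: [0.0, -0.5, -1.1]
width: 0.0316
gripper_force: 59.8
```

Call:
arm_command:
  plan: [0, 0, 0, 0, 0, 0, 0, 0, 0, 0, 0, 0, 0, 0, 0, 0, 0, 0]

```text
clock: 29.7
position: [0.6246, 0.0587, 0.1465]
tcp_rot: [3.117, -0.387, -0.0]
wrist_force: [-0.1, -0.8, -1.5]
width: 0.0316
gripper_force: 59.8
```

Run:
```python
from h import *
s=arm.read_state();print(s['position'],s['width'],totool([.6245,.0607,.095]))
```

```text
[0.62457886 0.0586586  0.14652212] 0.03164366666297152 [-0.57639406 -1.97601329 51.52150048]
```

To row units: 50 mm / 1000 = 0.05, 48 mm / 1000 = 0.048.

Call:
arm_command:
  plan: [0, -0.002, 0.01, 0, 0, 0, 0, -0.002, 0.02, 0, 0, 0, 0, -0.002, 0.03, 0, 0, 0, 0, -0.002, 0.038, 0, 0, 0, 0, -0.002, 0.044, 0, 0, 0, 0, -0.002, 0.048, 0, 0, 0, 0, -0.002, 0.05, 0, 0, 0, 0, -0.002, 0.05, 0, 0, 0, 0, -0.002, 0.05, 0, 0, 0]

```text
clock: 30.6
position: [0.6257, 0.0618, 0.0966]
tcp_rot: [-3.118, 0.385, -0.001]
wrist_force: [0.7, -0.3, -1.2]
width: 0.0315
gripper_force: 59.8
```

Run:
```python
from h import *
s=arm.read_state();print(s['position'],s['width'],s['wrist_force'],totool([.6245,.0607,.095]))
```

```text
[0.62574989 0.06179787 0.09663379] 0.03148117941950034 [ 0.69259096 -0.32587259 -1.18082787] [-0.94696194  1.36893025  1.63281716]
```

To row units: 2 mm / 1000 = 0.002, 1 mm / 1000 = 0.001.

Call:
arm_command:
  plan: [0, 0.001, 0.001, 0, 0, 0, 0, 0.001, 0.002, 0, 0, 0, 0, 0.001, 0.002, 0, 0, 0]

```text
clock: 30.9
position: [0.6252, 0.0607, 0.0943]
tcp_rot: [3.118, -0.385, 0.0]
wrist_force: [-0.4, 0.6, -1.8]
width: 0.0315
gripper_force: 59.8
```

Call:
arm_command:
  plan: [0, 0, 0, 0, 0, 0, 0, 0, 0, 0, 0, 0, 0, 0, 0, 0, 0, 0, 0, 0, 0, 0, 0, 0, 0, 0, 0, 0, 0, 0, 0, 0, 0, 0, 0, 0, 0, 0, 0, 0, 0, 0, 0, 0, 0, 0, 0, 0]
  grip: 1

```text
clock: 31.7
position: [0.6252, 0.0608, 0.0943]
tcp_rot: [3.118, -0.385, 0.0]
wrist_force: [0.2, 0.2, 0.5]
width: 0.0858
gripper_force: 0.0
```

To row units: -120 mm / 1000 = -0.12, -112 mm / 1000 = -0.112.

Call:
arm_command:
  plan: [0, 0, -0.015, 0, 0, 0, 0, 0, -0.04, 0, 0, 0, 0, 0, -0.07, 0, 0, 0, 0, 0, -0.095, 0, 0, 0, 0, 0, -0.112, 0, 0, 0, -0.02, 0, -0.12, 0, 0, 0, -0.05, 0, -0.12, 0, 0, 0, -0.075, 0, -0.12, 0, 0, 0, -0.09, 0, -0.12, 0, 0, 0, -0.09, 0, -0.12, 0, 0, 0, -0.09, 0, -0.12, 0, 0, 0]

```text
clock: 32.8
position: [0.5385, 0.0826, 0.2146]
tcp_rot: [-3.118, 0.384, -0.002]
wrist_force: [0.4, 1.0, 0.1]
width: 0.0853
gripper_force: 0.0
```

Run:
```python
from h import *
print(arm.read_state()['position'])
# bright knob top: predicted disc of radius 15 at z=.114 vs thresholded blob, in scene and wrist
for n in('wrist','scene','side'):
    im,m=snap(n,n+'_end'); g=cv2.cvtColor(im,cv2.COLOR_RGB2GRAY)
    for z in (.114,):
        P=proj(m,[[.6245+.015*np.cos(t),.0607+.015*np.sin(t),z] for t in np.linspace(0,6.28,60)])
    lo,hi=P.min(0),P.max(0); x,y=P.mean(0).round().astype(int); print(n,(x,y),lo.round(),hi.round())
    r=40 if n=='wrist' else 18
    c=g[max(y-r,0):y+r,x-r:x+r]; print(cv2.resize(c,(20,20),interpolation=cv2.INTER_AREA))
```

```text
[0.53853092 0.08264637 0.21464954]
wrist (np.int64(315), np.int64(81)) [288.  53.] [341. 110.]
[[131 130 129 128 129 130 132 133 132 123 115 110 113 115 114 111 115 106
  129 129]
 [128 129 131 132 133 132 126 118 110 113 114 116 116 109  47  43  99 106
  121 129]
 [133 112  92  94  95  83  83  86  85  82  94  84  91  72  44  44  68  95
   95 127]
 [131  82  45  45  45  45  50  58  80  98  99  93  68  52  47  44  44  44
   43 121]
 [110  79  45  45  46  51  82 124 130 128 127 131 132 110  59  46  44  44
   45 126]
 [117  84  46  45  49  89 130 129 128 126 129 130 130 130 121  62  45  44
   45 115]
 [ 99  84  45  49  74 130 129 127 117 113 113 116 123 130 127 115  50  44
   48 112]
 [ 49  80  45  52 114 129 126 116 113 114 116 116 114 119 131 129  77  48
   48 104]
 [ 49  80  46  66 131 128 118 114 114 116 116 114 116 114 125 128 106  47
   50 110]
 [100  83  49  81 129 127 114 114 116 116 113 116 114 114 120 128 126  51
   44  99]
 [114  78  45  87 128 129 113 115 116 114 116 113 114 114 119 132 130  47
   46  76]
 [114  58  49  81 133 130 115 116 114 116 114 114 114 115 121 131 120 
[... 3518 characters left out ...]
 134 134
  135 136]
 [132 132 134 130  52  45  91 114 122 123 120 117 104  66  27 119 134 133
  134 135]
 [134 132 133 132  52  25  29  47  59  62  63  54  37  26  20 118 134 133
  133 134]
 [133 134 132 131  52  24  26  28  26  24  25  29  25  26  19 119 133 133
  134 133]
 [134 130 124 120  49  20  24  25  26  26  25  26  25  24  28 122 135 133
  134 134]
 [136  84  33  25  23  23  24  25  26  26  25  25  26  23  25 115 135 134
  132 133]
 [137  70  12  17  23  23  25  26  26  26  26  26  24  26  23  72 131 134
  133 132]
 [137  72  11  15  22  24  26  24  25  26  26  25  24  25  24  31 112 134
  134 133]
 [135  86  13  16  19  23  24  24  26  27  25  26  23  25  20  14  78 131
  133 134]]
```

The knob's top sits at the predicted place and size at 114 mm height in all three cameras. I'm handing the job in.

```bash
python3 -c "
from h import *
print(job.finish_job())"
```

```text
the job is handed in; nothing more can be done
None
```

The part rest is built and handed in: foot ring, sleeve, square pad and cap knob are stacked on the tall post, the last check of the knob's height and position matched in all three cameras, and the arm stayed clear of the gauge pin and contour block; no verdict came back on hand-in.

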